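# Open the cleaning cover of a bench grain mill (left-hand locking knob)

### The job

Open the cleaning cover of the grain mill: loosen the red locking knob, which has a left-hand thread (it loosens clockwise), by pushing its wings round until it no longer blocks the yellow tab; then press the tab inward so that the cover springs up, and swing the cover fully over to the left so that it stays open. Use only a moderate push on the knob (never over 45 N): do not squeeze it hard or force it against either end of its thread, and do not disturb the things standing round the mill.

Things in the scene. Friction and masses are not known exactly. Their poses are not given: they have to be found in the camera images.
- mill: White low grain mill, fixed on the worktop at a place and yaw that vary; 153 mm deep (x), 272 wide (y), 65 high. Origin on the worktop under it; x points from its front (switch side) to its rear, y to its left, z up. The flat top face is at z = 65 mm and spans x -88..65, y -137..135 mm. Knob at its right, cover at its left, tab between.
- knob_seat (a point): Point on the mill's top face on the knob's axis (mill -30, -75, 65 mm). The red knob has two opposite wings, 113 mm end to end, 13 mm thick (17 at the round ends), on a hub 34 mm across. Tight, the wings span 12..36 mm above the top face, the hub reaches 40. The wings start at any angle and no reading gives it: look or feel for them. A closed finger can push a wing round.
- knob: The red knob. Origin on its axis, at knob_seat when tight; it rises as it loosens (its axes do not turn). Left-hand thread: clockwise from above loosens, 12 mm up a turn. Starts at its tight stop; other stop 1.08 turns on. Resists with 0.22 N m (5 to 6 N at 40 mm), stays where left. Over 45 N from the fingers (push or squeeze) fails. Under 7 mm up, its inner pin blocks the tab.
- tab (a joint): Travel (m) of the yellow release tab along the mill's +y (inward, toward the cover): 0 at rest, 0.009 fully pressed. Spring: 3.5 N to start, 8 N fully pressed; springs back when let go. Blocked within 1 mm while the knob is tight. Pressed past 0.007 it frees the cover.
- tab_face (a point): Middle of the tab's pushing face, which looks along the mill's -y (toward the knob), 14 mm above the top face. The tab is a yellow upright paddle 12 mm thick (y), 36 mm wide (x), standing 24 mm up out of the top face. (This point's own axes: x = the mill's y, y = the mill's -x.)
- cover (a joint): Angle (rad) of the grey cover about its left edge (axis along the mill's x): 0 shut, flush in the top face; grows as its edge beside the tab swings up and to the left; 2.1 at its stop. When the tab frees it a spring lifts it to about 0.95; from there it moves lightly and must be pushed on, edge or underside, to the left; past 1.7 it leans back on its stop by itself.
- cover_hinge (a point): Middle of the cover's left edge, on the hinge line, at top-face height (fixed to the mill, axes as the mill's).
- cover_edge (a point): Middle of the cover's free edge (the one beside the tab), on its upper face, 80 mm from the hinge line; moves with the cover. The cover is a plate 80 mm (y) by 89 mm (x), 8 mm thick, 120 g; smooth and slippery, with a round steel bead 9 mm thick along this edge.
- flat_tin: Flat food tin, 86 mm across, 40 mm high, standing to the right of the mill; leave alone. Origin under its middle.
- timer: Red and white kitchen timer, 63 mm across, 67 mm high, standing at the right or behind the mill; leave alone. Origin under its middle.
- bean_tin: Food tin 76 mm across, 58 mm high, standing behind or to the right of the mill; leave alone. Origin under its middle.

How it is judged:
By the outcome, as a careful person would: the job done as asked, in the order asked, and still so for the second after the job is handed in, with the robot touching nothing.
It also fails if it takes over 58 s, if anything falls off the work surface, if the arm or the gripper's body presses on something with over 40 N, if the wrist force passes 120 N, or if a joint passes its speed limit or range.

### The arm

A 6-joint arm with a two-finger parallel gripper is mounted at the origin on a cart in front of the work surface, level with it; the furniture and walls round the work are solid. World frame = base frame: x ahead of the robot, y to its left, z up, the work surface at z = 0. Lengths are in m, angles in rad, forces in N, time in s.
With the tool pointing down it reaches from about 0.35 to 0.85 m from the base axis. Payload 8.1 kg.
Tool frame: the origin (TCP) lies between the finger pads; the fingertips stand 8 mm ahead of it and the grasp point (between the pads) lies 11 mm behind it (robot.tip_reach is the y of the fingertips in the tool frame, in m); y points along the fingers, z is the direction in which the jaws open and shut, and the axes are right-handed (so a half turn about y gives the same grasp; the last joint's range is limited). The gripper opens to 93 mm and grips with 3 to 60 N. Pads are 15 mm wide; open, the fingers measure 128 mm over their backs; the gripper's body (75 mm by 188 mm) begins 65 mm behind the grasp point.
Start: joints at [1.215, 0.13, 1.488, -0, 1.523, -0.085], TCP at [0.16, 0.578, 0.227] pointing down, gripper open.
Joint ranges: [-2.96, 2.96], [-0.89, 2.26], [0.02, 2.5], [-1.34, 4.48], [0, 2.73], [-2.66, 2.66]. Speed limits (rad/s): [2.39, 2.39, 2.79, 3.14, 3.14, 3.14].

### API

Orientations are given as a rotation vector (axis times angle).
In Python, from plant import robot gives the robot as it stands.
- The arm moves only by the tool carry_out, never from a script. Its argument "increments" is a list of rows, each an object with "linear": the shift along the tool's x, y, z in m, a list of three; "yaw": the turn about the tool's y in rad. A call has 1 to 5 rows; each row is the pose to reach, as a shift and turn from the pose measured when the call began, along the tool's axes at that moment; what a row does not reach only later rows make up. A row lasts 1/8 s, in which the tool goes at most 62.5 mm and 10.7 degrees, less where a joint would pass 70% of its speed; a pose out of reach is approached as far as the arm can. A call with a gripper value outside its range is refused whole. "gripper" is the opening, from 0 (shut) to 1 (fully open), set as the call begins (left out, the last holds). The fingers move at their own pace and stop on an object; "newtons" is the grip in N (left out, the last holds). Time passes only in rows, so rows that repeat a pose let the fingers close. It gives the time, the measured TCP pose, the force and the opening at its end, in the units of the state.
- robot.read_state(): the state, without advancing time (a new reading comes with each control period).
- robot.read_camera(name): name is "scene" or "top" or "wrist"; returns the picture (420x560x3 uint8, blue, green, red); there is no depth.
- robot.camera_params(name): a dict with "fov_y" (degrees; the focal length in pixels is half the picture's height over the tangent of half this angle, whatever the lens; pixels are square), "cx", "cy" (the principal point, pixels), "R" (3x3) and "t" (3): a world point X has camera coordinates R X + t. Camera axes: x right, y down, z forward; pixel columns grow to the right and rows downward; lengths in m; the calibration is good to about 2 mm. The wrist camera is an equidistant fisheye: a pixel r from the principal point sees the ray r / f radians off the axis. A picture is of the moment at which its call begins: read the wrist's pose just before it. camera_params takes no time and is no camera call; for the wrist camera it gives the pose at the moment of the call.
- robot.close_job(): hands the job in, once; it reports no verdict.
The state is a dict: "t": time; "q": joint angles; "dq": joint speeds; "joint_torque": joint torques, N m; "tool_pos": TCP position; "orientation": TCP orientation; "force": force on the tool from outside, world axes, zero at the start; "wrist_torque": the same for the moment, N m; "opening": finger opening in m.
Only numpy, scipy, OpenCV 4.12 (cv2) and the standard library are available. Lean on these libraries where they do the work, as an engineer would, in place of code of your own. Each camera call takes 0.05 s, during which the arm holds its last target.

## Working session

There is one attempt and no reset: what is moved stays moved. The work goes in short steps, Python scripts to look and compute and a tool call to move; the robot and the scene stay as the last step left them, time stands still between calls to the robot, and variables do not carry over. Pictures are saved under pics/ and viewed, and the job is handed in when it is done.

Besides the shell and the picture viewer there is one more tool, called after "Request:" in YAML: its name, and indented under it one key for each argument. carry_out: Moves the arm, as the interface text tells. Its arguments: {"type":"object","properties":{"increments":{"type":"array","items":{"type":"object","properties":{"linear":{"type":"array","items":{"type":"number"}},"yaw":{"type":"number"}}}},"gripper":{"type":"number"},"newtons":{"type":"number"}},"required":["increments"]}

```bash
mkdir -p pics; ls
python3 - <<'E'
from plant import robot
import cv2,numpy as np
np.set_printoptions(precision=4,suppress=True)
s=robot.read_state(); print(s)
for n in ["scene","top","wrist"]:
    p=robot.camera_params(n); print(n,p)
    cv2.imwrite(f"pics/a_{n}.png",robot.read_camera(n))
print(robot.tip_reach)
E
```

```text
pics
{'t': 0.0, 'q': array([ 1.2146,  0.1312,  1.4893,  0.    ,  1.523 , -0.0854]), 'dq': array([-0.0017, -0.0016,  0.0015, -0.0011, -0.0003,  0.0013]), 'joint_torque': array([ -0.0003, -55.9822, -49.1764,   0.0767,   0.035 ,  -0.0001]), 'tool_pos': array([0.1603, 0.5776, 0.2256]), 'orientation': array([-1.5621,  0.213 , -0.2123]), 'force': array([-0.1145, -0.115 , -0.262 ]), 'wrist_torque': array([-0.0336,  0.0423, -0.0109]), 'opening': 0.09300704719275359}
scene {'fov_y': 48.71059688041121, 'cx': 281.0420895780149, 'cy': 212.33537910576777, 'R': array([[ 0.6277, -0.7784,  0.0109],
       [-0.3562, -0.2997, -0.8851],
       [ 0.6922,  0.5517, -0.4654]]), 't': array([-0.5682,  0.1986,  0.6961])}
top {'fov_y': 49.4719062185394, 'cx': 273.30992966867547, 'cy': 204.25565874137533, 'R': array([[-0.0088, -0.9998, -0.0202],
       [-0.9973,  0.0103, -0.0729],
       [ 0.0731,  0.0195, -0.9971]]), 't': array([-0.2593,  0.547 ,  1.0464])}
wrist {'fov_y': 65.70646984690485, 'cx': 276.9941151766897, 'cy': 207.44381348108905, 'R': array([[ 0.2672,  0.9636, -0.0016],
       [ 0.9311, -0.2578,  0.258 ],
       [ 0.2482, -0.0704, -0.9662]]), 't': array([-0.5996, -0.0305,  0.3898])}
0.008
```

View pics/a_scene.png

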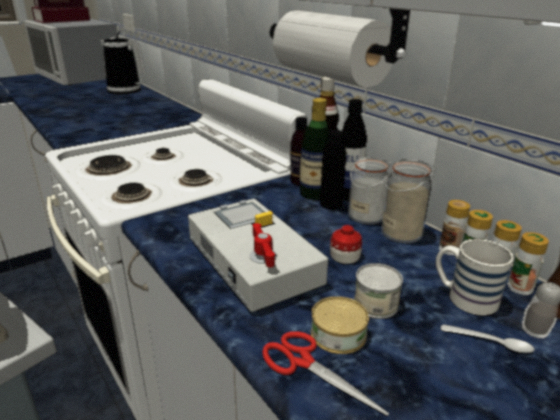

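View pics/a_top.png

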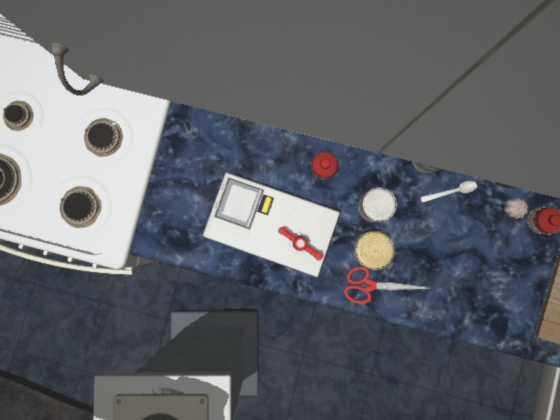

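View pics/a_wrist.png

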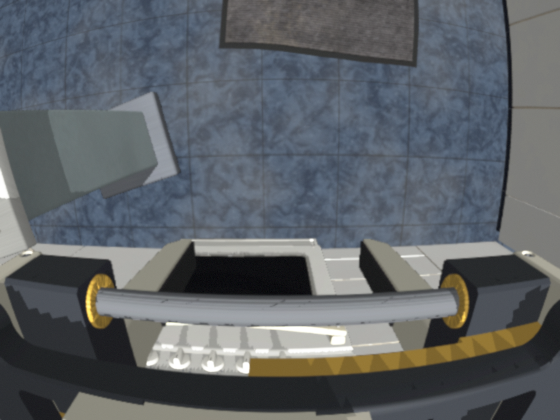

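Top view: mill around (271,225), knob hub near (301,243) with wings from (281,230) to (321,258), tab at (266,205), cover at (240,203). The timer stands at (324,165), the bean tin at (378,205) and the flat tin at (375,250).

```bash
cat > h.py <<'E'
import cv2,numpy as np
np.set_printoptions(precision=4,suppress=True)
H=420
def ray(p,u,v):
    f=H/2/np.tan(np.radians(p['fov_y'])/2)
    d=np.array([(u-p['cx'])/f,(v-p['cy'])/f,1.])
    R=np.array(p['R']);t=np.array(p['t'])
    return -R.T@t, R.T@d
def onz(p,u,v,z):
    o,d=ray(p,u,v); return o+d*(z-o[2])/d[2]
def proj(p,X):
    f=H/2/np.tan(np.radians(p['fov_y'])/2)
    c=np.array(p['R'])@X+np.array(p['t']); return np.array([p['cx']+f*c[0]/c[2],p['cy']+f*c[1]/c[2]])
E
python3 - <<'E'
from h import *
from plant import robot
p=robot.camera_params("top")
im=cv2.imread("pics/a_top.png")
c=im[150:300,190:420]
cv2.imwrite("pics/b_top.png",cv2.resize(c,None,fx=3.4,fy=3.4,interpolation=cv2.INTER_NEAREST))
hsv=cv2.cvtColor(im,cv2.COLOR_BGR2HSV)
roi=np.zeros(im.shape[:2],np.uint8); roi[165:285,195:345]=1
m=((hsv[...,2]>150)&(hsv[...,1]<60)).astype(np.uint8)*roi
cs,_=cv2.findContours(m,cv2.RETR_EXTERNAL,cv2.CHAIN_APPROX_NONE)
k=max(cs,key=cv2.contourArea); print(cv2.contourArea(k))
h=cv2.convexHull(k)
for e in (2,4,6): print(cv2.approxPolyDP(h,e,True)[:,0].tolist())
W=np.array([onz(p,a[0][0],a[0][1],.065)[:2] for a in h])
r=cv2.minAreaRect((W*1000).astype(np.float32)); print(r)
def blob(lo,hi,box):
    mm=cv2.inRange(hsv,lo,hi)
    z=np.zeros_like(mm); z[box[1]:box[3],box[0]:box[2]]=mm[box[1]:box[3],box[0]:box[2]]
    return z
y=blob((22,120,80),(35,255,255),(245,180,290,225))
rd=blob((0,150,80),(8,255,255),(265,210,340,275))|blob((172,150,80),(180,255,255),(265,210,340,275))
for n,mm,z in(("tab",y,.089),("knob",rd,.10)):
    q=cv2.findNonZero(mm)[:,0]; print(n,len(q),q.mean(0),onz(p,*q.mean(0),z))
    W=np.array([onz(p,a,b,z)[:2]*1000 for a,b in q]).astype(np.float32)
    print(cv2.minAreaRect(W)); 
    ev,evec=np.linalg.eigh(np.cov(W.T)); print(np.degrees(np.arctan2(evec[1,1],evec[0,1])))
E
```

```text
8088.0
[[226, 173], [338, 212], [317, 276], [203, 235]]
[[226, 173], [338, 212], [317, 276], [203, 235]]
[[226, 173], [338, 212], [317, 276], [203, 235]]
((497.2187805175781, -259.13775634765625), (270.1021728515625, 151.47589111328125), 69.93646240234375)
tab 102 [266.2451 204.4608] [ 0.5389 -0.2505  0.089 ]
((539.0629272460938, -250.4220428466797), (13.786524772644043, 34.47311782836914), 71.12255859375)
159.28267647442257
knob 249 [300.2008 242.9438] [ 0.4549 -0.3228  0.1   ]
((454.98553466796875, -322.3218078613281), (105.88851165771484, 27.354291915893555), 46.14457321166992)
54.802282221235245
```

View pics/b_top.png

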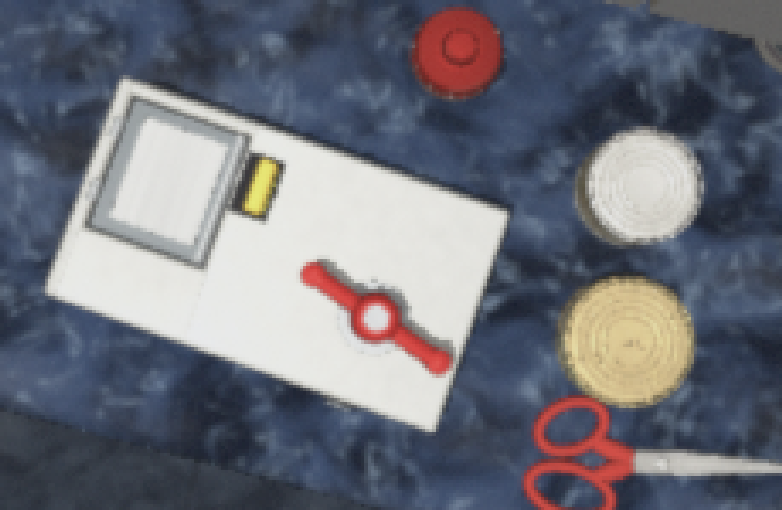

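```bash
cat >> h.py <<'E'
from scipy.spatial.transform import Rotation as Ro
YAW=np.radians(-20.06); O=np.array([.5083,-.2621,0])
RM=Ro.from_euler('z',YAW).as_matrix()
def M(x,y,z): return O+RM@(np.array([x,y,z])/1000)   # mill mm -> world
KN=M(-30,-75,65)
def st(r):
    s=r.read_state(); R=Ro.from_rotvec(s['orientation']).as_matrix()
    print('t %.2f'%s['t'],'pos',s['tool_pos'],'zang %.1f'%np.degrees(np.arctan2(R[1,2],R[0,2])),'q',s['q'],'F',s['force'],'op %.4f'%s['opening'])
    return s,R
def to(r,X):
    s,R=st(r); print('lin to',X,':',R.T@(np.array(X)-s['tool_pos']))
E
python3 - <<'E'
from h import *
from plant import robot
s,R=st(robot); print(R); print(KN)
to(robot,[.42,.1,.22]); to(robot,[KN[0],KN[1],.2])
E
```

```text
t 0.15 pos [0.1603 0.5777 0.2258] zang 74.5 q [ 1.2146  0.131   1.489  -0.      1.523  -0.0854] F [ 0.9093 -0.2826  0.0007] op 0.0930
[[ 0.9636 -0.0005  0.2675]
 [-0.2675 -0.0014  0.9636]
 [-0.0001 -1.     -0.0015]]
[ 0.4544 -0.3223  0.065 ]
t 0.15 pos [0.1603 0.5777 0.2258] zang 74.5 q [ 1.2146  0.131   1.489  -0.      1.523  -0.0854] F [ 0.9093 -0.2826  0.0007] op 0.0930
lin to [0.42, 0.1, 0.22] : [ 0.378   0.0064 -0.3908]
t 0.15 pos [0.1603 0.5777 0.2258] zang 74.5 q [ 1.2146  0.131   1.489  -0.      1.523  -0.0854] F [ 0.9093 -0.2826  0.0007] op 0.0930
lin to [np.float64(0.45439468175470293), np.float64(-0.32225992573859485), 0.2] : [ 0.5241  0.0269 -0.7885]
```

Request:
carry_out:
  increments:
    - {"linear": [0.04,0,-0.041]}
    - {"linear": [0.08,0,-0.083]}
    - {"linear": [0.12,0,-0.124]}
    - {"linear": [0.16,0,-0.165]}
    - {"linear": [0.2,0,-0.207]}
  gripper: 0.75
  newtons: 20

```text
$.increments[0]: bad value
```

Run:
```python
from h import *
from plant import robot
to(robot,[.42,.1,.22]); to(robot,[KN[0],KN[1],.2])
```

```text
t 0.15 pos [0.1603 0.5777 0.2258] zang 74.5 q [ 1.2146  0.131   1.489  -0.      1.523  -0.0854] F [ 0.9093 -0.2826  0.0007] op 0.0930
lin to [0.42, 0.1, 0.22] : [ 0.378   0.0064 -0.3908]
t 0.15 pos [0.1603 0.5777 0.2258] zang 74.5 q [ 1.2146  0.131   1.489  -0.      1.523  -0.0854] F [ 0.9093 -0.2826  0.0007] op 0.0930
lin to [np.float64(0.45439468175470293), np.float64(-0.32225992573859485), 0.2] : [ 0.5241  0.0269 -0.7885]
```

Yaw seems to be required in each row.

Request:
carry_out:
  increments:
    - {"linear": [0.04,0,-0.041],"yaw": 0}
    - {"linear": [0.08,0,-0.083],"yaw": 0}
    - {"linear": [0.12,0,-0.124],"yaw": 0}
    - {"linear": [0.16,0,-0.165],"yaw": 0}
    - {"linear": [0.2,0,-0.207],"yaw": 0}
  gripper: 0.75
  newtons: 20

```text
t: 0.78
tool_pos: [0.2981, 0.3231, 0.2259]
orientation: [-1.562, 0.212, -0.212]
force: [0.9, 1.1, 0.0]
opening: 0.0697
```

Run:
```python
from h import *
from plant import robot
to(robot,[.42,.1,.22]); to(robot,[KN[0],KN[1],.2])
```

```text
t 0.78 pos [0.2981 0.3231 0.2259] zang 74.5 q [ 0.7096 -0.3164  1.9088 -0.0008  1.5504 -0.5909] F [0.9022 1.0619 0.0135] op 0.0697
lin to [0.42, 0.1, 0.22] : [ 0.1771  0.0061 -0.1824]
t 0.78 pos [0.2981 0.3231 0.2259] zang 74.5 q [ 0.7096 -0.3164  1.9088 -0.0008  1.5504 -0.5909] F [0.9022 1.0619 0.0135] op 0.0697
lin to [np.float64(0.45439468175470293), np.float64(-0.32225992573859485), 0.2] : [ 0.323   0.0267 -0.5801]
```

Request:
carry_out:
  increments:
    - {"linear": [0.03,0,-0.05],"yaw": 0}
    - {"linear": [0.058,0.0,-0.104],"yaw": 0}
    - {"linear": [0.087,0.0,-0.157],"yaw": 0}
    - {"linear": [0.117,0.0,-0.21],"yaw": 0}
    - {"linear": [0.146,0.0,-0.262],"yaw": 0}

```text
t: 1.4
tool_pos: [0.3688, 0.0297, 0.2264]
orientation: [-1.562, 0.212, -0.213]
force: [1.2, 0.5, 0.3]
opening: 0.0693
```

Run:
```python
from h import *
from plant import robot
to(robot,[KN[0],KN[1],.2])
```

```text
t 1.40 pos [0.3688 0.0297 0.2264] zang 74.5 q [-0.0571 -0.538   2.0685 -0.0013  1.6104 -1.3577] F [1.2354 0.5026 0.292 ] op 0.0693
lin to [np.float64(0.45439468175470293), np.float64(-0.32225992573859485), 0.2] : [ 0.1764  0.0269 -0.3163]
```

Request:
carry_out:
  increments:
    - {"linear": [0.03,0,-0.054],"yaw": 0}
    - {"linear": [0.06,0.0,-0.107],"yaw": -0.05}
    - {"linear": [0.09,0.0,-0.16],"yaw": -0.1}
    - {"linear": [0.12,0.0,-0.214],"yaw": -0.2}
    - {"linear": [0.15,0.0,-0.268],"yaw": -0.27}

```text
t: 2.02
tool_pos: [0.4419, -0.2708, 0.2266]
orientation: [-1.572, -0.002, 0.001]
force: [1.2, 1.2, -0.1]
opening: 0.07
```

Run:
```python
from h import *
from plant import robot
to(robot,[KN[0],KN[1],.2])
```

```text
t 2.02 pos [ 0.4419 -0.2708  0.2266] zang 90.1 q [-0.6483 -0.0933  1.7146 -0.0005  1.5188 -2.2211] F [ 1.206   1.1964 -0.119 ] op 0.0700
lin to [np.float64(0.45439468175470293), np.float64(-0.32225992573859485), 0.2] : [ 0.0124  0.0267 -0.0515]
```

Request:
carry_out:
  increments:
    - {"linear": [0.006,0.013,-0.026],"yaw": 0}
    - {"linear": [0.012,0.027,-0.052],"yaw": 0}
    - {"linear": [0.012,0.027,-0.052],"yaw": 0}

```text
t: 2.4
tool_pos: [0.453, -0.3234, 0.1976]
orientation: [-1.57, 0.001, 0.002]
force: [-0.2, 0.3, -1.1]
opening: 0.07
```

Run:
```python
from h import *
from plant import robot
to(robot,[KN[0],KN[1],.09])
cv2.imwrite("pics/c_w.png",robot.read_camera("wrist"))
```

```text
t 2.40 pos [ 0.453  -0.3234  0.1976] zang 90.0 q [-0.7118  0.0307  1.6464 -0.0005  1.4666 -2.2826] F [-0.158   0.2925 -1.1091] op 0.0700
lin to [np.float64(0.45439468175470293), np.float64(-0.32225992573859485), 0.09] : [0.0016 0.1076 0.0011]
```

View pics/c_w.png

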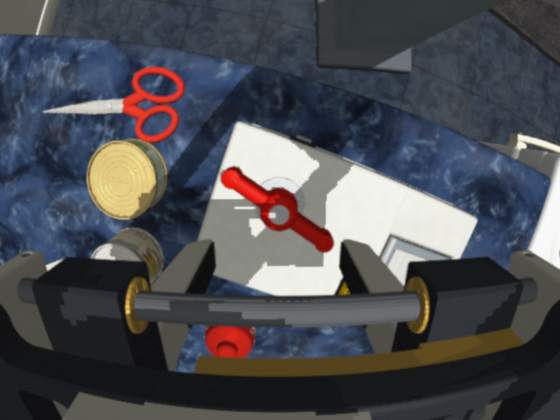

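Request:
carry_out:
  increments:
    - {"linear": [0.0015,0.02,0.001],"yaw": -0.1}
    - {"linear": [0.0015,0.045,0.001],"yaw": -0.1}
    - {"linear": [0.0015,0.075,0.001],"yaw": -0.1}
    - {"linear": [0.0015,0.108,0.001],"yaw": -0.1}
    - {"linear": [0.0015,0.108,0.001],"yaw": -0.1}

```text
t: 3.08
tool_pos: [0.4532, -0.3192, 0.0885]
orientation: [-1.565, -0.076, 0.083]
force: [-0.1, -0.4, 0.5]
opening: 0.0698
```

Run:
```python
from h import *
from plant import robot
to(robot,[KN[0],KN[1],.09])
cv2.imwrite("pics/d_w.png",robot.read_camera("wrist"))
```

```text
t 3.08 pos [ 0.4532 -0.3192  0.0885] zang 95.8 q [-0.7061  0.1237  1.755   0.      1.2692 -2.3786] F [-0.059  -0.3941  0.5389] op 0.0698
lin to [np.float64(0.45439468175470293), np.float64(-0.32225992573859485), 0.09] : [ 0.0009 -0.0015 -0.0032]
```

View pics/d_w.png

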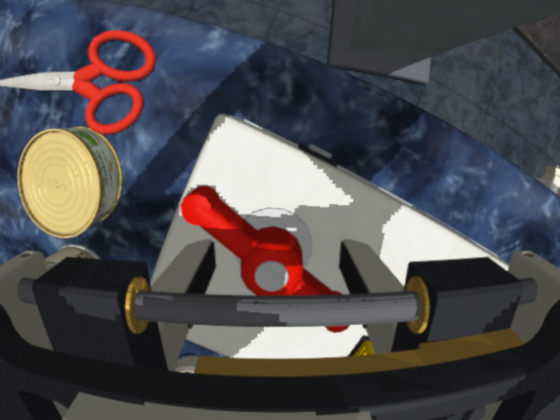

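Request:
carry_out:
  increments:
    - {"linear": [0.001,-0.001,-0.003],"yaw": 0.12}
    - {"linear": [0.001,-0.001,-0.003],"yaw": 0.24}
    - {"linear": [0.001,-0.001,-0.003],"yaw": 0.36}
    - {"linear": [0.001,-0.001,-0.003],"yaw": 0.48}
    - {"linear": [0.001,-0.001,-0.003],"yaw": 0.6}

```text
t: 3.75
tool_pos: [0.4556, -0.3232, 0.0942]
orientation: [-1.534, 0.395, -0.391]
force: [-6.4, 4.3, 4.3]
opening: 0.0697
```

Run:
```python
from h import *
from plant import robot
to(robot,[KN[0],KN[1],.09]); print(robot.read_state()['wrist_torque'])
cv2.imwrite("pics/e_w.png",robot.read_camera("wrist"))
```

```text
t 3.75 pos [ 0.4556 -0.3232  0.0942] zang 61.3 q [-0.7083  0.1249  1.7425 -0.0007  1.2767 -1.7772] F [-6.4274  4.2566  4.2804] op 0.0697
lin to [np.float64(0.45439468175470293), np.float64(-0.32225992573859485), 0.09] : [-0.0015  0.0042  0.0002]
[0.686  1.0101 0.246 ]
```

View pics/e_w.png

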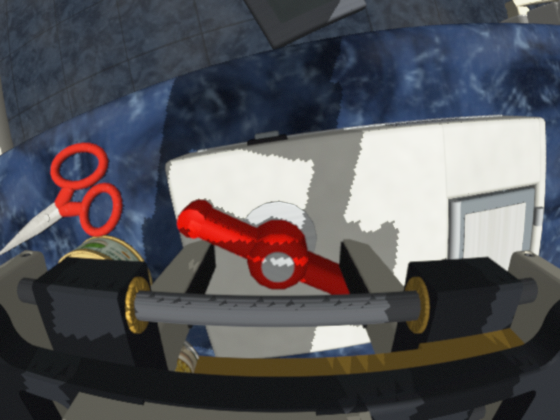

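Request:
carry_out:
  increments:
    - {"linear": [-0.001,0.004,0],"yaw": 0.16}
    - {"linear": [-0.001,0.004,0],"yaw": 0.32}
    - {"linear": [-0.001,0.004,0],"yaw": 0.48}
    - {"linear": [-0.001,0.004,0],"yaw": 0.64}
    - {"linear": [-0.001,0.004,0],"yaw": 0.8}

```text
t: 4.42
tool_pos: [0.4557, -0.3225, 0.0932]
orientation: [-1.321, 1.017, -1.016]
force: [-2.4, 3.6, 4.9]
opening: 0.0695
```

Run:
```python
from h import *
from plant import robot
to(robot,[KN[0],KN[1],.09]); print(robot.read_state()['wrist_torque'])
```

```text
t 4.42 pos [ 0.4557 -0.3225  0.0932] zang 14.8 q [-0.7076  0.1232  1.7463 -0.0002  1.2725 -0.966 ] F [-2.3573  3.5784  4.8942] op 0.0695
lin to [np.float64(0.45439468175470293), np.float64(-0.32225992573859485), 0.09] : [-0.0006  0.0032 -0.0012]
[0.4652 0.4577 0.2534]
```

Request:
carry_out:
  increments:
    - {"linear": [-0.001,0.002,-0.001],"yaw": 0.17}
    - {"linear": [-0.001,0.002,0],"yaw": 0.34}
    - {"linear": [-0.001,0.002,0],"yaw": 0.51}
    - {"linear": [-0.001,0.002,0],"yaw": 0.68}
    - {"linear": [-0.001,0.002,0],"yaw": 0.85}

```text
t: 5.05
tool_pos: [0.4553, -0.3228, 0.0943]
orientation: [-0.867, 1.632, -1.636]
force: [-8.3, -1.8, 5.1]
opening: 0.0697
```

Run:
```python
from h import *
from plant import robot
to(robot,[KN[0],KN[1],.093]); print(robot.read_state()['wrist_torque'])
```

```text
t 5.05 pos [ 0.4553 -0.3228  0.0943] zang -34.2 q [-0.7069  0.1199  1.7478 -0.0025  1.2723 -0.1094] F [-8.2816 -1.7926  5.0711] op 0.0697
lin to [np.float64(0.45439468175470293), np.float64(-0.32225992573859485), 0.093] : [ 0.0001  0.0013 -0.0011]
[-0.2464  1.5993  0.2918]
```

Request:
carry_out:
  increments:
    - {"linear": [0,0.001,-0.001],"yaw": 0.17}
    - {"linear": [0,0.001,0],"yaw": 0.34}
    - {"linear": [0,0.001,0],"yaw": 0.51}
    - {"linear": [0,0.001,0],"yaw": 0.68}
    - {"linear": [0,0.001,0],"yaw": 0.85}

```text
t: 5.68
tool_pos: [0.4552, -0.3232, 0.0961]
orientation: [-0.129, 2.156, -2.165]
force: [-7.2, 0.9, 4.7]
opening: 0.0699
```

Run:
```python
from h import *
from plant import robot
to(robot,[KN[0],KN[1],.095]); print(robot.read_state()['wrist_torque'])
cv2.imwrite("pics/f_w.png",robot.read_camera("wrist"))
```

```text
t 5.67 pos [ 0.4552 -0.3232  0.0961] zang -83.2 q [-0.7068  0.1175  1.7469 -0.0037  1.2748  0.7461] F [-7.1584  0.8834  4.6627] op 0.0699
lin to [np.float64(0.45439468175470293), np.float64(-0.32225992573859485), 0.095] : [ 0.0007  0.0011 -0.001 ]
[0.3924 1.3497 0.2258]
```

View pics/f_w.png

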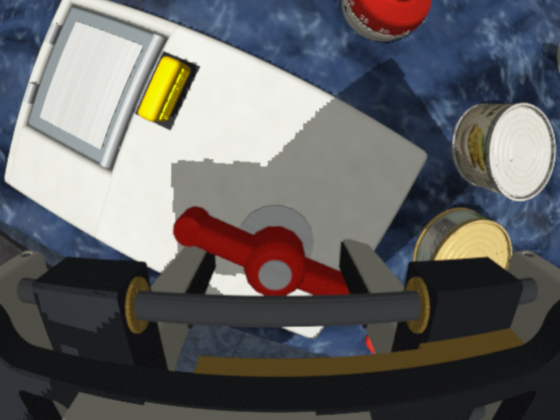

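The wings turn with the fingers: the knob has gone round about 160°. Two more calls should do it.

Request:
carry_out:
  increments:
    - {"linear": [0,0.001,-0.001],"yaw": 0.17}
    - {"linear": [0,0.001,0],"yaw": 0.34}
    - {"linear": [0,0.001,0],"yaw": 0.51}
    - {"linear": [0,0.001,0],"yaw": 0.68}
    - {"linear": [0,0.001,0],"yaw": 0.85}

```text
t: 6.35
tool_pos: [0.4552, -0.3228, 0.0975]
orientation: [-0.699, -1.782, 1.791]
force: [-5.7, 5.0, 3.1]
opening: 0.0699
```

Run:
```python
from h import *
from plant import robot
to(robot,[KN[0],KN[1],.097]); print(robot.read_state()['wrist_torque'])
```

```text
t 6.35 pos [ 0.4552 -0.3228  0.0975] zang -132.7 q [-0.7063  0.1153  1.7465 -0.0039  1.2773  1.6109] F [-5.7322  4.9707  3.1097] op 0.0699
lin to [np.float64(0.45439468175470293), np.float64(-0.32225992573859485), 0.097] : [0.001  0.0005 0.0001]
[0.8573 1.1189 0.2786]
```

Request:
carry_out:
  increments:
    - {"linear": [0.001,0.001,0],"yaw": 0.16}
    - {"linear": [0.001,0.001,0],"yaw": 0.32}
    - {"linear": [0.001,0.001,0],"yaw": 0.48}
    - {"linear": [0.001,0.001,0],"yaw": 0.64}
    - {"linear": [0.001,0.001,0],"yaw": 0.82}

```text
t: 6.98
tool_pos: [0.4549, -0.3224, 0.0993]
orientation: [-1.213, -1.207, 1.214]
force: [-4.9, 0.9, 3.5]
opening: 0.0698
```

Run:
```python
from h import *
from plant import robot
to(robot,[KN[0],KN[1],.097]); print(robot.read_state()['wrist_torque'])
```

```text
t 6.97 pos [ 0.4549 -0.3224  0.0993] zang -180.0 q [-0.7057  0.1105  1.7483 -0.0045  1.2788  2.4366] F [-4.9488  0.8935  3.5116] op 0.0698
lin to [np.float64(0.45439468175470293), np.float64(-0.32225992573859485), 0.097] : [0.0001 0.0023 0.0005]
[0.414  0.8544 0.2406]
```

Request:
carry_out:
  increments:
    - {"linear": [0,0,0],"yaw": -0.08}
    - {"linear": [0,-0.002,0],"yaw": -0.17}
    - {"linear": [0,-0.03,0],"yaw": -0.17}
    - {"linear": [0,-0.065,0],"yaw": -0.17}
    - {"linear": [0,-0.1,0],"yaw": -0.17}

```text
t: 7.6
tool_pos: [0.4555, -0.3219, 0.2032]
orientation: [-1.131, -1.332, 1.339]
force: [-0.2, 0.9, -0.5]
opening: 0.0699
```

Run:
```python
from h import *
from plant import robot
to(robot,M(25,-10,125))
p=robot.camera_params("top")
cv2.imwrite("pics/g_w.png",robot.read_camera("wrist"))
for a,b in [(133,97),(250,135),(205,267),(88,228)]:
    X=onz(p,190+a/3.4,150+b/3.4,.065); print((RM.T@(X-O))*1000)
t=onz(p,266.2,204.5,.089); print('tab',(RM.T@(t-O))*1000)
```

```text
t 7.60 pos [ 0.4555 -0.3219  0.2032] zang -170.2 q [-0.7043  0.0214  1.6455 -0.0042  1.4672  2.2668] F [-0.2118  0.8986 -0.485 ] op 0.0699
lin to [ 0.5284 -0.2801  0.125 ] : [ 0.0295  0.0781 -0.0787]
[ 53.2927 120.8929  65.    ]
[55.2616 39.6037 65.    ]
[-36.2032  38.2064  65.    ]
[-37.8486 119.2573  65.    ]
tab [24.6688 21.4462 89.    ]
```

View pics/g_w.png

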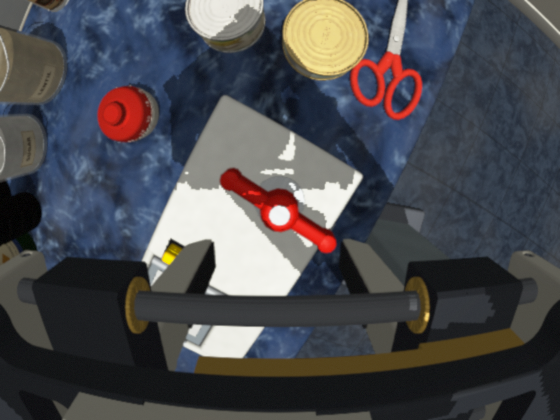

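Request:
carry_out:
  increments:
    - {"linear": [0.006,0,-0.015],"yaw": -0.18}
    - {"linear": [0.012,0,-0.031],"yaw": -0.36}
    - {"linear": [0.018,0,-0.047],"yaw": -0.54}
    - {"linear": [0.024,0,-0.063],"yaw": -0.72}
    - {"linear": [0.03,0,-0.079],"yaw": -0.9}
  gripper: 0

```text
t: 8.28
tool_pos: [0.5315, -0.2802, 0.2121]
orientation: [-0.506, -1.939, 1.962]
force: [-0.2, 0.2, 0.0]
opening: 0.0244
```

Request:
carry_out:
  increments:
    - {"linear": [0,0,0],"yaw": -0.18}
    - {"linear": [0,0,0],"yaw": -0.36}
    - {"linear": [0,0,0],"yaw": -0.54}
    - {"linear": [0,0,0],"yaw": -0.72}
    - {"linear": [0,0,0],"yaw": -0.9}

```text
t: 8.9
tool_pos: [0.5323, -0.2803, 0.2149]
orientation: [-0.406, 1.97, -2.009]
force: [0.3, -0.2, -0.6]
opening: 0.0003
```

Run:
```python
from h import *
from plant import robot
to(robot,M(25,-12,83))
```

```text
t 8.90 pos [ 0.5323 -0.2803  0.2149] zang -66.4 q [-0.5661  0.1196  1.5215 -0.0061  1.4794  0.5923] F [ 0.2894 -0.2463 -0.5802] op 0.0003
lin to [ 0.5277 -0.2819  0.083 ] : [ 0.0058  0.1318 -0.0031]
```

Request:
carry_out:
  increments:
    - {"linear": [0,0.02,0],"yaw": -0.18}
    - {"linear": [0.002,0.04,-0.001],"yaw": -0.36}
    - {"linear": [0.004,0.06,-0.002],"yaw": -0.54}
    - {"linear": [0.006,0.075,-0.003],"yaw": -0.72}
    - {"linear": [0.006,0.08,-0.003],"yaw": -0.81}

```text
t: 9.52
tool_pos: [0.527, -0.2811, 0.1361]
orientation: [-1.024, 1.436, -1.477]
force: [0.9, -0.1, -0.3]
opening: 0.0003
```

Run:
```python
from h import *
from plant import robot
to(robot,M(25,-12,83))
s,R=st(robot); print(R)
cv2.imwrite("pics/h_w.png",robot.read_camera("wrist"))
cv2.imwrite("pics/h_s.png",cv2.resize(robot.read_camera("scene")[170:330,150:400],None,fx=3.2,fy=3.2))
```

```text
t 9.53 pos [ 0.527  -0.2811  0.1361] zang -19.7 q [-0.5721  0.1607  1.6227 -0.0061  1.3358 -0.2274] F [ 0.9388 -0.1243 -0.3167] op 0.0003
lin to [ 0.5277 -0.2819  0.083 ] : [ 0.      0.0531 -0.0002]
t 9.53 pos [ 0.527  -0.2811  0.1361] zang -19.7 q [-0.5721  0.1607  1.6227 -0.0061  1.3358 -0.2274] F [ 0.9388 -0.1243 -0.3167] op 0.0003
[[-0.3368  0.0157  0.9415]
 [-0.9415 -0.0171 -0.3365]
 [ 0.0108 -0.9997  0.0205]]
```

View pics/h_w.png

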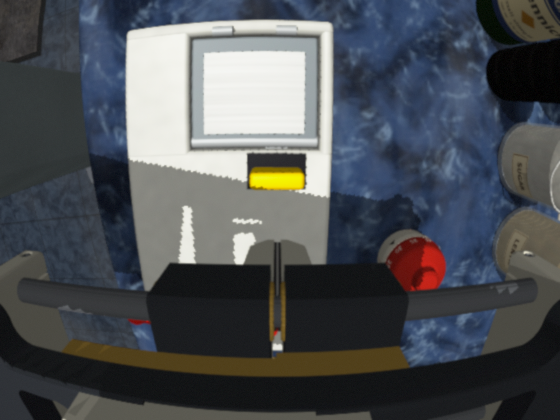

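View pics/h_s.png

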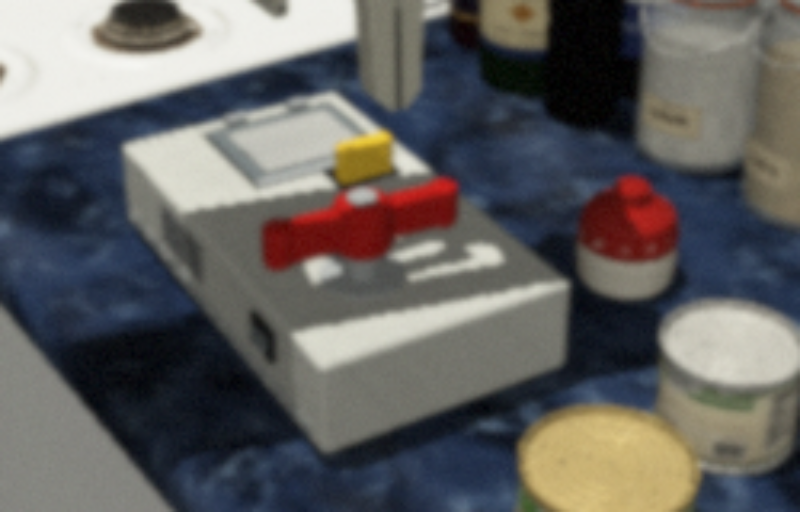

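Request:
carry_out:
  increments:
    - {"linear": [0,0.025,0],"yaw": 0}
    - {"linear": [0,0.045,0],"yaw": 0}
    - {"linear": [0,0.053,0],"yaw": 0}
    - {"linear": [0,0.053,0],"yaw": 0}

```text
t: 10.12
tool_pos: [0.5278, -0.2818, 0.0829]
orientation: [-1.022, 1.44, -1.479]
force: [0.3, 0.2, 0.7]
opening: 0.0004
```

Run:
```python
from h import *
from plant import robot
to(robot,M(25,7.5,83)); to(robot,M(25,16.5,83))
```

```text
t 10.12 pos [ 0.5278 -0.2818  0.0829] zang -19.9 q [-0.5726  0.2172  1.6612 -0.0062  1.2417 -0.2235] F [0.2502 0.1903 0.6581] op 0.0004
lin to [ 0.5344 -0.2636  0.083 ] : [-0.0194 -0.0003  0.    ]
t 10.12 pos [ 0.5278 -0.2818  0.0829] zang -19.9 q [-0.5726  0.2172  1.6612 -0.0062  1.2417 -0.2235] F [0.2502 0.1903 0.6581] op 0.0004
lin to [ 0.5374 -0.2552  0.083 ] : [-0.0284 -0.0004  0.    ]
```

Request:
carry_out:
  increments:
    - {"linear": [-0.01,0,0],"yaw": 0}
    - {"linear": [-0.016,0,0],"yaw": 0}
    - {"linear": [-0.019,0,0],"yaw": 0}
    - {"linear": [-0.022,0,0],"yaw": 0}
    - {"linear": [-0.024,0,0],"yaw": 0}

```text
t: 10.75
tool_pos: [0.5359, -0.2605, 0.0834]
orientation: [-1.023, 1.438, -1.482]
force: [-2.9, -6.6, 1.3]
opening: 0.0004
```

Run:
```python
from h import *
from plant import robot
to(robot,M(25,16.5,83))
```

```text
t 10.75 pos [ 0.5359 -0.2605  0.0834] zang -19.9 q [-0.5331  0.2096  1.669  -0.0092  1.2403 -0.1829] F [-2.9305 -6.6154  1.3107] op 0.0004
lin to [ 0.5374 -0.2552  0.083 ] : [-0.0055  0.0003 -0.0004]
```

Request:
carry_out:
  increments:
    - {"linear": [-0.001,0,0],"yaw": 0}
    - {"linear": [-0.003,0,0],"yaw": 0}
    - {"linear": [-0.004,0,0],"yaw": 0}

```text
t: 11.12
tool_pos: [0.5368, -0.258, 0.0835]
orientation: [-1.024, 1.438, -1.483]
force: [-2.0, -6.2, -1.0]
opening: 0.0008
```

Run:
```python
from h import *
from plant import robot
to(robot,M(25,16.5,83))
cv2.imwrite("pics/i_w.png",robot.read_camera("wrist"))
```

```text
t 11.12 pos [ 0.5368 -0.258   0.0835] zang -19.9 q [-0.5273  0.2086  1.67   -0.0116  1.2397 -0.1759] F [-1.9736 -6.2452 -0.9643] op 0.0008
lin to [ 0.5374 -0.2552  0.083 ] : [-0.0029  0.0004 -0.0004]
```

View pics/i_w.png

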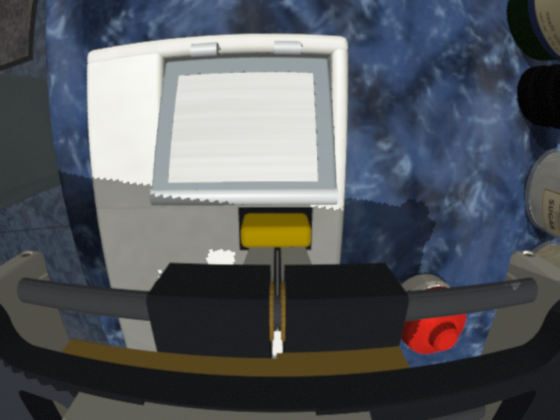

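The finger is on the tab at (275,230), and the cover's free edge at (245,195) now looks wider than its hinge edge, so it is rising. I'll hold the press and look again.

Request:
carry_out:
  increments:
    - {"linear": [-0.001,0,0],"yaw": 0}
    - {"linear": [-0.002,0,0],"yaw": 0}
    - {"linear": [-0.002,0,0],"yaw": 0}
    - {"linear": [-0.002,0,0],"yaw": 0}

```text
t: 11.68
tool_pos: [0.5371, -0.2574, 0.0835]
orientation: [-1.026, 1.437, -1.485]
force: [-2.8, -6.6, -1.5]
opening: 0.0006
```

Run:
```python
from h import *
from plant import robot
to(robot,M(9,-2,83))
cv2.imwrite("pics/j_w.png",robot.read_camera("wrist"))
```

```text
t 11.68 pos [ 0.5371 -0.2574  0.0835] zang -19.9 q [-0.5249  0.2082  1.6705 -0.0138  1.2393 -0.1722] F [-2.8492 -6.5991 -1.5151] op 0.0006
lin to [ 0.5161 -0.2671  0.083 ] : [ 0.0162  0.0004 -0.0164]
```

View pics/j_w.png

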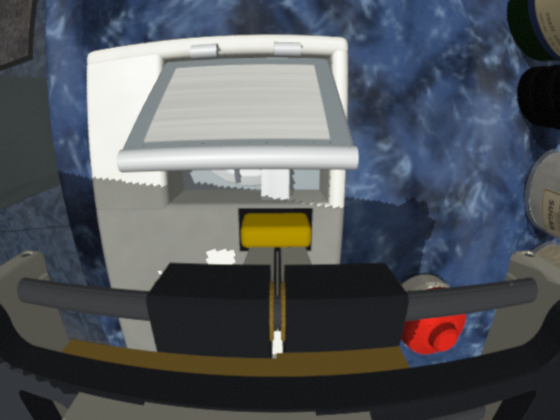

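Request:
carry_out:
  increments:
    - {"linear": [0.008,0,0],"yaw": 0}
    - {"linear": [0.015,0,0],"yaw": 0}
    - {"linear": [0.015,-0.015,-0.005],"yaw": 0}
    - {"linear": [0.015,-0.032,-0.016],"yaw": 0}
    - {"linear": [0.015,-0.032,-0.016],"yaw": 0}

```text
t: 12.35
tool_pos: [0.5174, -0.2656, 0.1181]
orientation: [-1.024, 1.434, -1.488]
force: [0.8, 0.3, 0.0]
opening: 0.0003
```

Run:
```python
from h import *
from plant import robot
to(robot,M(9,60,115)); to(robot,M(9,130,115))
cv2.imwrite("pics/k_w.png",robot.read_camera("wrist"))
cv2.imwrite("pics/k_s.png",cv2.resize(robot.read_camera("scene")[170:330,150:400],None,fx=3.2,fy=3.2))
```

```text
t 12.35 pos [ 0.5174 -0.2656  0.1181] zang -19.9 q [-0.5548  0.1318  1.6891 -0.0124  1.2929 -0.2033] F [0.8025 0.3264 0.029 ] op 0.0003
lin to [ 0.5373 -0.2088  0.115 ] : [-0.0602  0.002  -0.0007]
t 12.35 pos [ 0.5174 -0.2656  0.1181] zang -19.9 q [-0.5548  0.1318  1.6891 -0.0124  1.2929 -0.2033] F [0.8025 0.3264 0.029 ] op 0.0003
lin to [ 0.5613 -0.1431  0.115 ] : [-0.1302  0.0008 -0.0006]
```

View pics/k_w.png

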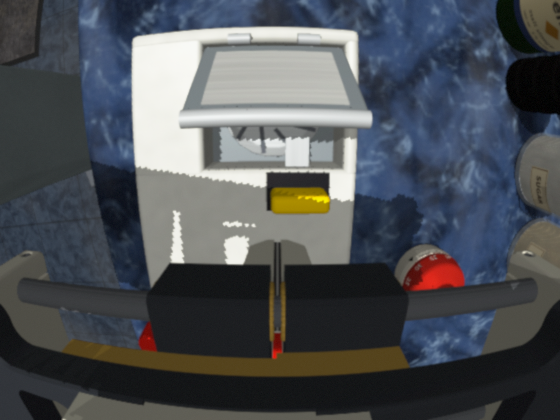

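View pics/k_s.png

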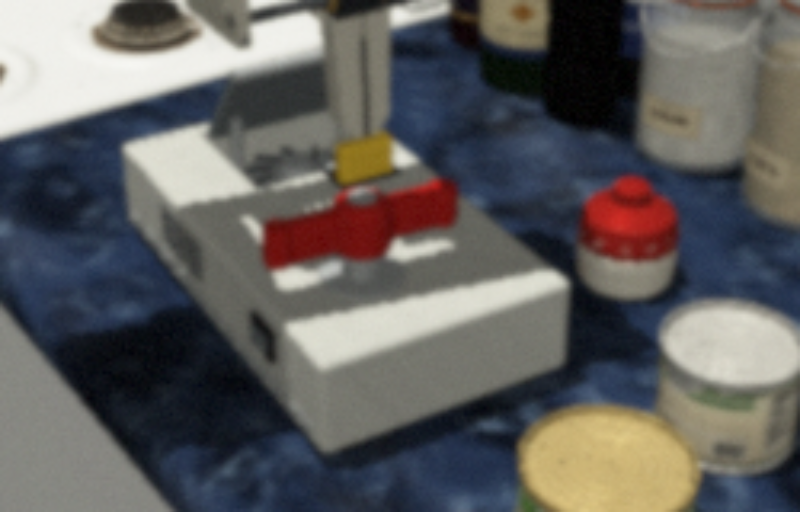

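Request:
carry_out:
  increments:
    - {"linear": [-0.025,0.001,0],"yaw": 0}
    - {"linear": [-0.045,0.001,0],"yaw": 0}
    - {"linear": [-0.06,0.001,0],"yaw": 0}
    - {"linear": [-0.07,0.001,0],"yaw": 0}
    - {"linear": [-0.08,0.001,0],"yaw": 0}

```text
t: 13.08
tool_pos: [0.5445, -0.1897, 0.1137]
orientation: [-1.025, 1.436, -1.486]
force: [0.6, -1.1, -0.2]
opening: 0.0005
```

Run:
```python
from h import *
from plant import robot
to(robot,M(9,130,115))
cv2.imwrite("pics/l_w.png",robot.read_camera("wrist"))
```

```text
t 13.07 pos [ 0.5445 -0.1897  0.1137] zang -19.9 q [-0.4141  0.1273  1.7023 -0.0164  1.2885 -0.0616] F [ 0.6287 -1.0973 -0.2469] op 0.0005
lin to [ 0.5613 -0.1431  0.115 ] : [-0.0496 -0.0021 -0.    ]
```

View pics/l_w.png

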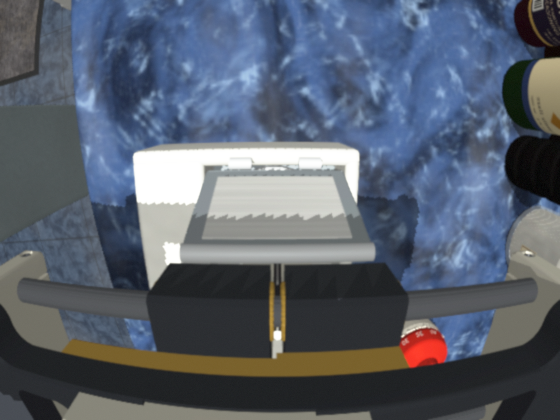

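Request:
carry_out:
  increments:
    - {"linear": [-0.01,0,0],"yaw": 0}
    - {"linear": [-0.02,0,0],"yaw": 0}
    - {"linear": [-0.03,0,0],"yaw": 0}
    - {"linear": [-0.04,0,0],"yaw": 0}
    - {"linear": [-0.05,0,0],"yaw": 0}

```text
t: 13.75
tool_pos: [0.561, -0.1439, 0.1129]
orientation: [-1.03, 1.434, -1.489]
force: [-13.7, -32.9, 2.4]
opening: 0.0005
```

Run:
```python
from h import *
from plant import robot
to(robot,M(9,140,115))
cv2.imwrite("pics/m_w.png",robot.read_camera("wrist"))
```

```text
t 13.75 pos [ 0.561  -0.1439  0.1129] zang -19.9 q [-0.325   0.1373  1.6931 -0.0236  1.2896  0.029 ] F [-13.699  -32.8935   2.3816] op 0.0005
lin to [ 0.5648 -0.1337  0.115 ] : [-0.0108 -0.0024  0.0001]
```

View pics/m_w.png

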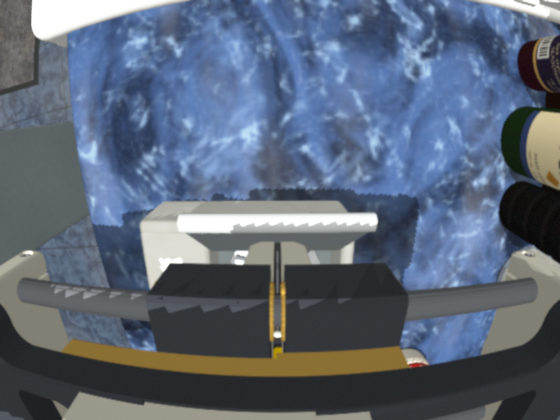

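The cover is against its stop: the 35 N reading fits the geometry at 2.1 rad. Backing off.

Request:
carry_out:
  increments:
    - {"linear": [0.015,0,0],"yaw": 0}
    - {"linear": [0.04,0,0],"yaw": 0}
    - {"linear": [0.06,-0.03,0],"yaw": 0}
    - {"linear": [0.08,-0.08,0],"yaw": 0}
    - {"linear": [0.1,-0.13,0],"yaw": 0}

```text
t: 14.42
tool_pos: [0.5244, -0.2347, 0.2463]
orientation: [-1.031, 1.435, -1.49]
force: [1.4, -0.2, 0.1]
opening: 0.0008
```

Request:
carry_out:
  increments:
    - {"linear": [0.05,-0.02,-0.02],"yaw": 0}
    - {"linear": [0.1,-0.02,-0.04],"yaw": 0}
    - {"linear": [0.1,-0.02,-0.04],"yaw": 0}
    - {"linear": [0.1,-0.02,-0.04],"yaw": 0}
    - {"linear": [0.1,-0.02,-0.04],"yaw": 0}

```text
t: 15.05
tool_pos: [0.4532, -0.3135, 0.2674]
orientation: [-1.032, 1.434, -1.488]
force: [0.2, -0.2, -0.1]
opening: 0.0002
```

Run:
```python
from h import *
from plant import robot
st(robot)
a=robot.read_camera("wrist");b=robot.read_camera("scene")[170:360,150:420]; c=robot.read_camera("top")[140:310,180:430]
cv2.imwrite("pics/n_w.png",a)
cv2.imwrite("pics/n_s.png",cv2.resize(b,None,fx=2.9,fy=2.9)); cv2.imwrite("pics/n_t.png",cv2.resize(c,None,fx=3.2,fy=3.2))
```

```text
t 15.05 pos [ 0.4532 -0.3135  0.2674] zang -19.8 q [-0.6885 -0.0421  1.5922 -0.0145  1.564  -0.3421] F [ 0.2102 -0.2331 -0.111 ] op 0.0002
```

View pics/n_w.png

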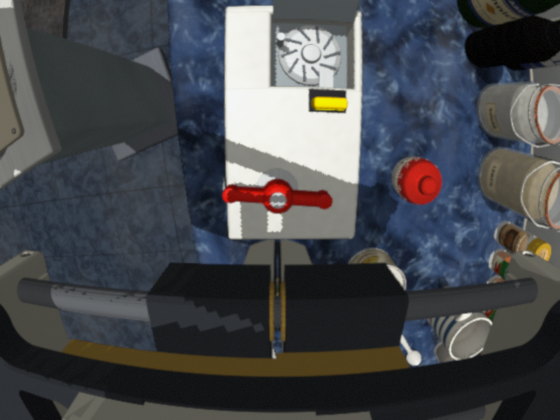

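View pics/n_s.png

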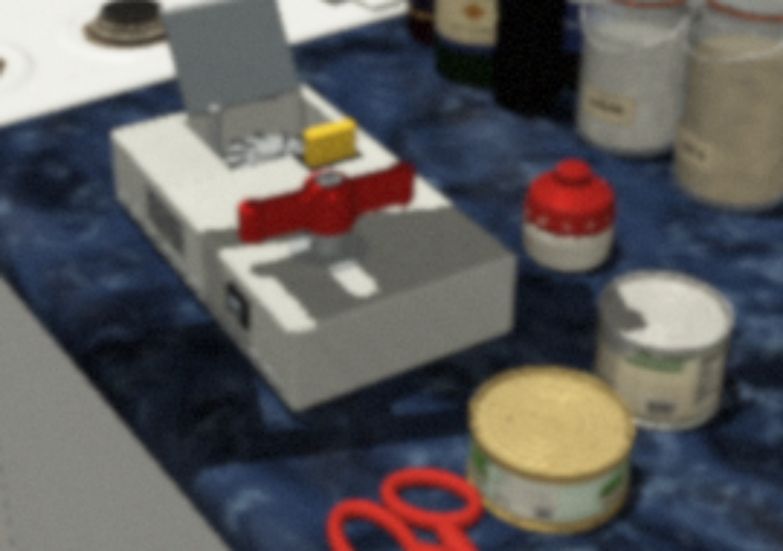

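View pics/n_t.png

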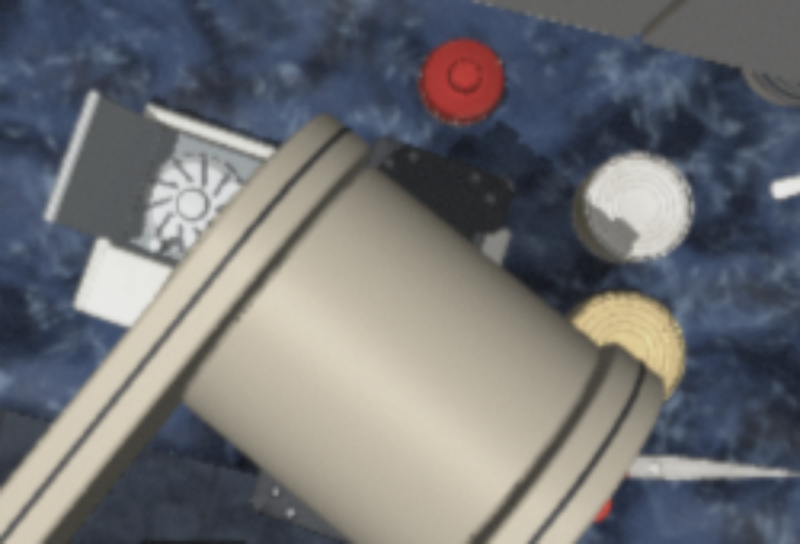

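Run:
```python
from h import *
from plant import robot
p=robot.camera_params("top")
for u,v in((95,92),(48,220)): print((RM.T@(onz(p,180+u/3.2,140+v/3.2,.134)-O))*1000)
s,R=st(robot); print(np.abs(s['dq']).max())
robot.close_job()
```

```text
[ 53.3742 155.725  134.    ]
[-35.6916 155.7403 134.    ]
t 15.20 pos [ 0.4531 -0.3136  0.2675] zang -19.8 q [-0.6885 -0.0421  1.5922 -0.0148  1.5641 -0.3423] F [ 0.6989 -1.0916 -0.8178] op 0.0003
0.004850493964715834
the job is handed in; nothing more can be done
```

The grain mill's cleaning cover is open and leaning on its left stop, and I handed the job in at about 15.2 s of the 58 s allowed.

- **Knob:** I straddled it with the half-open fingers and turned it about 260° clockwise, a rise of about 8.6 mm, short of its far stop. The wrist force read at the end of each turning step stayed under 10 N.
- **Tab and cover:** I pressed the tab inward at about 7 N with the closed fingers, and the cover sprang up. I then pushed its free edge left to the stop and moved the arm clear.
- **Last checks:**
  - The cover's free edge is about 36 mm left of the hinge line. That is within about 4 mm of where it should be at 2.1 rad, and well past the point where it stays open by itself.
  - The arm is at rest above the mill, touching nothing.
  - The timer and both tins look undisturbed in the pictures.
- **Higher force than planned:** the push on the cover ended at about 35 N against its stop. It was fingertip force, well under the 120 N wrist limit, and I backed off at once.

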